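Hang the slide basket up to drip

ROBOT

A 6-joint arm with a two-finger parallel gripper is mounted at the origin on the work surface. World frame = base frame: x ahead of the robot, y to its left, z up, the work surface at z = 0. Lengths are in m, angles in rad, forces in N, time in s.
With the tool pointing down it reaches from about 0.325 to 0.925 m from the base axis. Payload 3.1 kg.
Tool frame: the origin (TCP) lies midway between the tips of the shut fingers; the grasp point (between the pads) lies 19 mm behind it (robot.grip_point_offset is the distance from the TCP to the grasp point, in m); z points along the fingers, y is the line along which they close (so a half turn about z gives the same grasp; the last joint's range is limited). The gripper opens to 85 mm and grips with 20 to 120 N. Pads are 22 mm wide; open, the fingers measure 114 mm over their backs; the gripper's body (76 mm by 85 mm) begins 54 mm behind the grasp point. The pads swing forward as they close: fully open they stand 13 mm farther back than shut.
Start: joints at [1.007, 0.217, 1.613, -0, 1.311, -0.112], TCP at [0.273, 0.562, 0.231] pointing down, gripper open.
Joint ranges: [-2.75, 2.75], [-0.78, 2.1], [0.31, 2.55], [-1.13, 4.27], [0.13, 2.63], [-2.58, 2.58]. Speed limits (rad/s): [2.79, 2.79, 3.14, 3.14, 3.14, 3.14].

INTERFACE

Orientations are given as a unit quaternion [w, x, y, z].
In Python, from cell import robot gives the robot as it stands. The module is installed in compiled form; this text tells all that it offers. Calls block until the motion is done:
- robot.goto(position, orientation): joint-space move of the TCP to a pose.
- robot.move_linear(position, feed=0.15, rot=None, threshold=None): straight line of the TCP; rot=None keeps the orientation; feed is the mean speed in m/s. With threshold (N) it stops when the force on the tool has changed by that much, and returns True; else False.
- robot.move_joints(angles): joint-space move.
- robot.gripper_to(opening): opening from 0.0 (shut) to 1.0 (fully open); the grip force is fixed at half the most; returns when the fingers have stopped.
- robot.sleep(seconds).
- robot.inverse_kinematics(position, orientation): joint angles nearest the present ones, or None.
- robot.snapshot(name): name is "scene" or "top"; returns a dict with "image" (480x640x3 uint8, blue, green, red), "z_map" (480x640 float32, m along the optical axis (not along the pixel's ray), 0 where there is no reading), "fx", "fy", "cx", "cy" (pixels), "extrinsics" (4x4, takes a point from world to camera coordinates). Camera axes: x right, y up, looking along -z (the intrinsics and any distortion apply to the point x, -y, -z); pixel columns grow to the right and rows downward; lengths in m; the calibration is good to about 2 mm. A picture is of the moment at which its call begins.
A pose or a line that the arm cannot do raises robot.PlanningError and nothing moves.
- robot.sign_off(): hands the job in; it is judged then, once.
Trained networks look in the newest picture that a camera, given by its name, has taken for a name from the list of things; names that differ only in an ending like _2 or _b are one class to them, and where a whole thing is asked for, a point or a joint stands for the part that bears it (a point fixed in the world has none). Each returns a list of dicts, best first, with "p" (0 to 1); they miss things now and then, are a little off and sometimes report something else, mostly with a low value. They report only what shows in the picture. A call takes as long as a camera call. They do not tell look-alikes from the thing itself.
- robot.boxes_of(camera, thing): "location" ([x, y, z] in m, in the coordinates of the camera as it stood for that picture, good to about 4 mm: the middle of the surface that is visible of it).
- robot.pinpoint(camera, thing): "location" ([x, y, z] in m, in the coordinates of the camera as it stood for that picture, good to about 4 mm: a listed point, or the origin of a listed thing).
Readings, each from a call of its own:
- robot.current_time_s(): time.
- robot.current_joint_positions(): joint angles.
- robot.current_dq(): joint speeds.
- robot.current_joint_torque(): joint torques, N m.
- robot.current_tcp_pos(): TCP position.
- robot.current_orientation(): TCP orientation.
- robot.current_contact_force(): force on the tool from outside, world axes, zero at the start.
- robot.current_ft_torque(): the same for the moment, N m.
- robot.current_opening(): opening from 0.0 (shut) to 1.0 (fully open).
- robot.current_grasp_force(): force on a finger pad.
Only numpy, scipy, OpenCV 4.12 (cv2) and the standard library are available. Lean on these libraries where they do the work, as an engineer would, in place of code of your own. Each camera call takes 0.05 s, during which the arm holds its last target. There are 200 camera calls.

TASK

Lift the steel slide basket out of the glass rinse bath and hang it by its handle in the dip of the drip hook on the retort stand, near the middle of the handle so that it hangs level, and leave it hanging still. Feel for the hook and set the basket down on it gently: do not press hard on the stand, do not let the basket drop or tip over, and leave the bottles and the beaker alone.

Things in the scene. Friction and masses are not known exactly. Their poses are not given: they have to be found in the camera images.
- basket: Open wire slide basket of plain steel, 70 (x) by 140 (y) by 50 mm high, about 0.3 kg, glass slides standing in it. Origin: centre of its underside; z up, y along its length. A rigid handle stands over it in its y-z plane: two uprights at y = +-68 mm and a straight top bar. The window between rim and bar is 132 mm wide and reaches from 50 to 116 mm above the underside.
- bail (a point): Middle of the handle's top bar: a straight steel bar 140 mm long (y), 6 x 6 mm, centre line 119 mm above the basket's underside; axes as the basket's. Best pinched across (fingers closing along x) about 38 mm to either side of the middle, which must stay free for the hook.
- bath: Glass rinse bath, an empty open box fixed to the bench, 120 (x) by 190 (y) by 80 mm high, wall and floor 5 mm. Origin: centre of its underside. The basket stands in it, lengthwise along y.
- stand: Retort stand fixed to the bench. Origin: foot of its 12 mm rod at bench level; z up; rod 340 mm high. Base plate 220 x 140 x 12 mm, x = -180 to +40. A clamp tight on the rod carries the drip hook, 8 mm round steel in the stand's x-z plane, pointing to -x. The clamp's height differs each time and is NOT reported: the hook must be found by touch or by eye (see under_hook, rod_top).
- under_hook (a point): Point on the base plate straight below the hook's dip: stand x = -130, y = 0, z = 12 mm; axes as the stand's. Hook centre line (x, height) with S the unknown height, 165 to 275 mm: level arm (0, S+22) to (-108, S+22), dip (-124, S), (-136, S), then (-150, S+22), tip end (-152, S+30). The bar's centre line rests at S+7 in the dip.
- rod_top (a point): Top centre of the stand's rod, 340 mm above the bench. The level arm's upper face is at S+26 mm, the tip's top at S+34; touching the arm from above near stand x = -92 tells S. To hang, the tip passes under the handle's bar and over the basket's rim, the basket moving along the stand's +x; then the bar is lowered into the dip.
- white_bottle: White plastic reagent bottle, 70 mm across, 170 mm high; origin centre of underside. Leave alone.
- amber_bottle: Amber glass bottle, 64 mm across, 150 mm high; origin centre of underside. Leave alone.
- beaker: White porcelain beaker, 70 mm across, 85 mm high; origin centre of underside. Leave alone.
Mind the look-alikes: they are no part of the job. What is shaped like the basket but pink or turquoise is not meant.

How it is judged:
At the end, for the whole second after the job is handed in: The basket hangs on the stand's hook by its handle: the middle of the bar is within 15 mm (along each of the stand's x and y) of the seat of the hook's dip and 155 to 295 mm above the bench, the hook carries its weight, its tilt is under 0.2 rad, and it is still (below 0.05 m/s and 0.5 rad/s) (x of bail in the frame of under_hook between -0.015 and 0.015 m and y of bail in the frame of under_hook between -0.015 and 0.015 m and height (world z) of bail between 0.155 and 0.295 m and angle between basket's own z axis and vertical below 0.2 rad and contact force between basket and stand above 1 N and linear speed of basket below 0.05 m/s and angular speed of basket below 0.5 rad/s); the robot touches nothing.
It fails at once if basket dropped: it moves faster than 0.45 m/s while no finger touches it (linear speed of basket above 0.45 m/s and contact force between the fingers and basket below 0.01 N).
It fails at once if basket tipped by more than 0.45 rad (angle between basket's own z axis and vertical above 0.45 rad).
It fails at once if basket pressed on the stand with more than 30 N (contact force between basket and stand above 30 N).
It fails at once if robot pressed on the stand with more than 40 N (contact force between any of the arm, the fingers and stand above 40 N).
It fails at once if a bottle or the beaker moved over 30 mm or tipped ((distance of white_bottle from where it was at the start of the episode above 0.03 m or angle between white_bottle's own z axis and vertical above 0.35 rad) or (distance of amber_bottle from where it was at the start of the episode above 0.03 m or angle between amber_bottle's own z axis and vertical above 0.35 rad) or (distance of beaker from where it was at the start of the episode above 0.03 m or angle between beaker's own z axis and vertical above 0.35 rad)).
It also fails if it takes over 64 s, if anything falls off the work surface, if the arm or the gripper's body presses on something with over 40 N, if the wrist force passes 120 N, or if a joint passes its speed limit or range.

## Working session

There is one attempt and no reset: what is moved stays moved. The work goes in short steps, each a Python script; the robot and the scene stay as the last script left them, time stands still between calls to the robot, and variables do not carry over. Pictures are saved under pics/ and viewed, at most 10 in all, crops included, and the job is handed in when it is done.

```bash
mkdir -p pics; cat > h.py <<'E'
import numpy as np, cv2
from cell import robot
def w(s,p):
    E=np.array(s["extrinsics"]); return np.linalg.inv(E)[:3]@np.append(p,1)
def px(s,p):
    c=(np.array(s["extrinsics"])@np.append(p,1))[:3]; return s["cx"]+s["fx"]*c[0]/-c[2], s["cy"]+s["fy"]*-c[1]/-c[2]
def cloud(s):
    z=s["z_map"]; v,u=np.mgrid[:480,:640]
    P=np.stack([(u-s["cx"])/s["fx"]*z,-(v-s["cy"])/s["fy"]*z,-z,np.ones_like(z)],-1)
    W=(P@np.linalg.inv(np.array(s["extrinsics"])).T)[...,:3]; W[z==0]=np.nan
    return W
E
python3 - <<'E'
from h import *
for c in("scene","top"):
    s=robot.snapshot(c); cv2.imwrite(f"pics/{c}0.png",s["image"])
    np.savez(f"{c}0.npz",**s)
    print(c,s["fx"],np.linalg.inv(s["extrinsics"])[:3,3].round(2))
    for t in("basket","bail","bath","stand","under_hook","rod_top","white_bottle","amber_bottle","beaker"):
        for d in robot.pinpoint(c,t):
            P=w(s,d["location"]); print(t,round(d["p"],2),P.round(3),np.round(px(s,P)))
print(robot.current_time_s(),robot.current_orientation(),robot.grip_point_offset)
E
```

```text
scene 535.4155012867025 [1.56 0.18 0.79]
basket 0.84 [0.742 0.373 0.001] [476. 375.]
basket 0.76 [0.403 0.186 0.003] [386. 275.]
basket 0.7 [0.621 0.172 0.007] [378. 328.]
basket 0.65 [0.493 0.367 0.001] [461. 301.]
bail 0.83 [0.62 0.17 0.13] [379. 282.]
bail 0.77 [0.744 0.373 0.121] [484. 330.]
bail 0.71 [0.407 0.178 0.121] [385. 236.]
bail 0.6 [0.49  0.367 0.119] [467. 259.]
bath 0.81 [0.613 0.176 0.004] [380. 326.]
stand 0.94 [ 0.644 -0.228  0.005] [203. 323.]
under_hook 0.87 [ 0.517 -0.193  0.013] [232. 289.]
rod_top 0.71 [ 0.646 -0.229  0.347] [179. 188.]
white_bottle 0.88 [ 0.792 -0.15   0.001] [217. 373.]
white_bottle 0.66 [0.615 0.175 0.006] [380. 326.]
amber_bottle 0.91 [ 0.783  0.15  -0.001] [364. 382.]
beaker 0.6 [ 0.797 -0.008  0.002] [285. 380.]
top 562.8283300354033 [0.52 0.06 1.36]
basket 0.95 [0.616 0.167 0.004] [283. 222.]
basket 0.87 [ 0.745  0.373 -0.002] [198. 169.]
basket 0.78 [0.493 0.363 0.004] [200. 273.]
basket 0.76 [ 0.406  0.178 -0.001] [277. 310.]
bail 0.9 [0.623 0.173 0.121] [276. 215.]
bail 0.73 [0.74  0.371 0.12 ] [187. 162.]
bail 0.69 [0.407 0.174 0.12 ] [274. 314.]
bail 0.6 [0.487 0.367 0.117] [187. 277.]
bail 0.3 [ 0.519 -0.197  0.017] [435. 263.]
bath 0.95 [ 0.612  0.172 -0.006] [281. 224.]
bath 0.38 [ 0.798 -0.015  0.001] [358. 148.]
stand 0.85 [ 0.645 -0.231  0.   ] [447. 211.]
under_hook 0.67 [ 0.517 -0.197  0.013] [435. 264.]
rod_top 0.69 [ 0.642 -0.233  0.342] [489. 195.]
white_bottle 0.68 [ 0.794 -0.152  0.003] [414. 149.]
amber_bottle 0.64 [0.786 0.146 0.001] [292. 153.]
beaker 0.61 [ 0.797 -0.015 -0.003] [358. 148.]
1.0 [1.17879873e-05 2.23969931e-01 9.74596055e-01 3.13424958e-06] 0.0187
```

View pics/scene0.png

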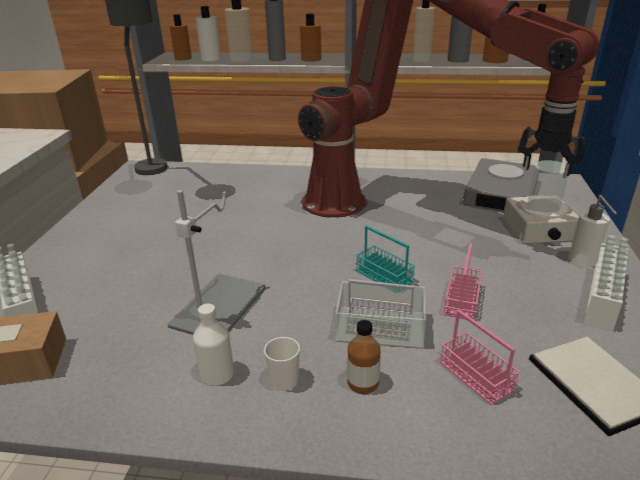

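View pics/top0.png

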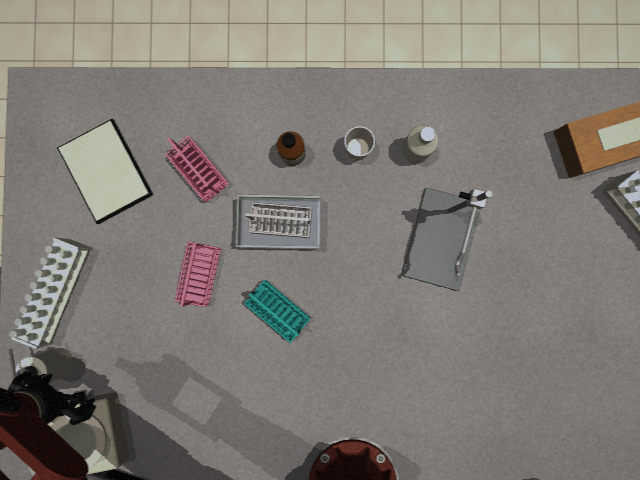

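```bash
python3 - <<'E'
from h import *
for c in("scene","top"):
    s=np.load(c+"0.npz"); W=cloud(s); img=s["image"]
    crop=img[185:395,330:530] if c=="scene" else img[140:350,160:340]
    cv2.imwrite(f"pics/{c}_crop.png",cv2.resize(crop,None,fx=2.8,fy=2.8,interpolation=cv2.INTER_CUBIC))
    # basket bar
    m=(abs(W[...,0]-.62)<.05)&(abs(W[...,1]-.172)<.09)&(W[...,2]>.105)&(W[...,2]<.135)
    P=W[m]; print(c,"bar",len(P),P.min(0).round(3) if len(P) else'',P.max(0).round(3) if len(P) else '',np.median(P,0).round(3) if len(P) else '')
    if len(P)>20: print(np.polyfit(P[:,1],P[:,0],1))
    # hook: axis from rod toward dip
    a=np.array([.644,-.23]); d=np.array([.517,-.196])-a; d/=np.linalg.norm(d); print("dir",d,np.degrees(np.arctan2(-d[1],-d[0])))
    q=W[...,:2]-a; al=q@d; lat=q@np.array([-d[1],d[0]])
    for lo in range(10,160,10):
        m=(al*1000>lo)&(al*1000<lo+10)&(abs(lat)<.02)&(W[...,2]>.1)
        if m.any(): print(lo,m.sum(),np.median(W[m][:,2]).round(4),W[m][:,2].max().round(4),np.median(lat[m]).round(4), np.median(al[m]).round(4))
    m=(W[...,2]>.33)&(np.hypot(q[...,0],q[...,1])<.03); print("rodtop",m.sum(),W[m].mean(0))
    m=(W[...,2]>.006)&(W[...,2]<.018)&(abs(lat)<.1)&(al>-.08)&(al<.22)
    print(cv2.minAreaRect(W[m][:,:2].astype(np.float32)))
E
```

```text
scene bar 284 [0.609 0.105 0.107] [0.631 0.244 0.133] [0.621 0.175 0.128]
[0.08141296 0.60703095]
dir [-0.96598199  0.25860935] -14.987561971056815
10 7 0.2782 0.2795 -0.0134 0.0109
20 2 0.2623 0.264 -0.0052 0.0282
30 16 0.2627 0.2648 -0.0049 0.0363
40 11 0.263 0.2667 -0.0041 0.0469
50 12 0.2625 0.2654 -0.0045 0.0549
60 13 0.2635 0.2663 -0.0048 0.064
70 12 0.2632 0.2656 -0.005 0.0739
80 12 0.2639 0.2665 -0.0049 0.0841
90 11 0.2632 0.2664 -0.0045 0.0958
100 14 0.261 0.265 -0.0053 0.106
110 17 0.2472 0.2591 -0.0049 0.1144
120 10 0.2416 0.2447 -0.0051 0.1251
130 22 0.2454 0.2583 -0.0037 0.137
140 33 0.2606 0.2716 -0.0041 0.1453
150 7 0.2698 0.273 -0.0041 0.1509
rodtop 44 [ 0.64932764 -0.22734928  0.33780445]
((0.5831960439682007, -0.21033012866973877), (0.18976004421710968, 0.285504013299942), 75.38796997070312)
top bar 189 [0.61  0.099 0.11 ] [0.627 0.238 0.133] [0.618 0.167 0.127]
[0.07821011 0.60527296]
dir [-0.96598199  0.25860935] -14.987561971056815
10 78 0.2669 0.28 0.0014 0.0134
20 21 0.2615 0.2648 0.0031 0.0253
30 21 0.2621 0.2657 0.0021 0.0353
40 22 0.2619 0.2654 0.0027 0.0447
50 21 0.2612 0.2659 0.0026 0.0549
60 22 0.2615 0.2658 0.0025 0.0653
70 22 0.2617 0.2653 0.002 0.075
80 20 0.2617 0.2654 0.0017 0.0847
90 22 0.2627 0.2659 0.0025 0.0948
100 23 0.2616 0.2656 0.0021 0.1054
110 24 0.2515 0.2615 0.0016 0.1149
120 22 0.2397 0.2481 0.0022 0.1249
130 23 0.244 0.2537 0.0016 0.1352
140 22 0.262 0.2737 0.0011 0.1453
150 7 0.2708 0.274 0.0017 0.1514
rodtop 43 [ 0.64481994 -0.23296444  0.33884365]
((0.5758277773857117, -0.21183253824710846), (0.1989123374223709, 0.29791560769081116), 74.6650390625)
```

The views show four basket-shaped things. In the scene view they are:
- plain steel in the glass bath, (379,310)
- turquoise, (386,265)
- pink, (463,290)
- pink, (480,362)

The steel one in the bath fits the description; I'll confirm it in a crop. The stand's rod top is at (181,195), and its hook tip is at (223,195). From depth, the arm's top is about 0.266 m, so S ≈ 0.240 m.

View pics/scene_crop.png

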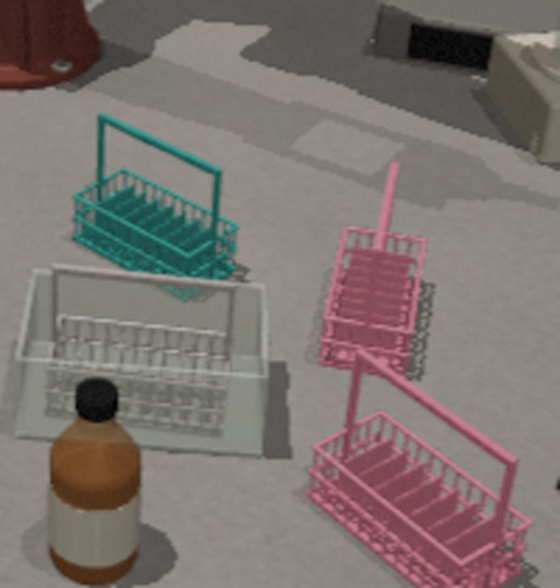

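The crop confirms that the grey steel basket stands in the glass bath (crop 145,340), with its handle bar at (145,275). The pink and turquoise baskets stand outside the bath. I'll grasp the steel one at +38 mm along the bar.

```bash
cat >> h.py <<'E'
def q(deg):  # tool down, tool y at world angle deg
    f=np.radians(deg+90)/2; return [0,np.cos(f),np.sin(f),0]
GO=robot.grip_point_offset
def tcp(bar,yaw,off=.038):  # TCP for bar middle, basket yaw (deg)
    a=np.radians(yaw); return [bar[0]-off*np.sin(a),bar[1]+off*np.cos(a),bar[2]-GO]
E
python3 - <<'E'
from h import *
B=[.6198,.171,.124]; Y=-4.6
t=tcp(B,Y)
robot.goto([t[0],t[1],.22],q(Y))
robot.move_linear(t,feed=.08,threshold=8)
print(robot.current_tcp_pos(),t)
robot.gripper_to(0)
print(robot.current_opening(),robot.current_grasp_force(),robot.current_contact_force())
p=robot.current_tcp_pos()
robot.move_linear([p[0],p[1],p[2]+.02],feed=.04); print(robot.current_contact_force())
robot.move_linear([p[0],p[1],.31-GO],feed=.08); print(robot.current_contact_force(),robot.current_time_s())
s=robot.snapshot("scene"); cv2.imwrite("pics/lift.png",s["image"])
E
```

```text
[0.62342674 0.20903742 0.10614484] [np.float64(0.6228475591244966), np.float64(0.2088775973813374), 0.1053]
0.05260658874457295 58.519946336746216 [ 0.9823592  -0.40595025 -0.51518097]
[-0.32834903  0.16618149 -3.09577323]
[-0.05237054 -0.18197762 -3.59149688] 7.9833
```

View pics/lift.png

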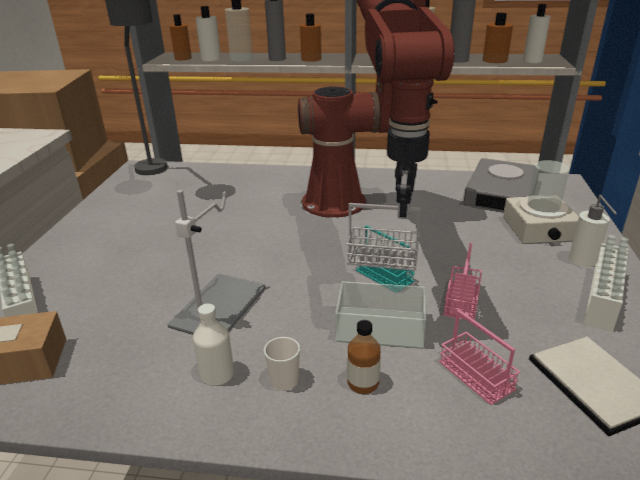

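The basket is out of the bath, with its bar at (380,208), and it hangs level from the gripper. Next I'll bring it in front of the hook tip and measure the bar against the hook.

```bash
cat >> h.py <<'E'
A=np.array([.644,-.230]); D=np.array([.96598,-.25861]); N=np.array([.25861,.96598])  # stand origin, x, y
def st(x,y): return A+x*D+y*N
def meas(tag):
    for c in("scene","top"):
        s=robot.snapshot(c); np.savez(f"{tag}_{c}.npz",**s); cv2.imwrite(f"pics/{tag}_{c}.png",s["image"])
        W=cloud(s); g=W[...,:2]-A; X=g@D; Yy=g@N; Z=W[...,2]
        m=(X>-.11)&(X<-.03)&(abs(Yy)<.02)&(Z>.235)&(Z<.3)
        print(c,"arm: y %.4f top %.4f n%d"%(np.median(Yy[m]),np.percentile(Z[m],95),m.sum()),"slope",np.polyfit(X[m],Yy[m],1)[0].round(3))
        m=(X>-.17)&(X<-.13)&(abs(Yy)<.02)&(Z>.22)&(Z<.29); print("  tip: x %.4f top %.4f"%(X[m].min(),Z[m].max()))
        b=robot.current_tcp_pos(); b=np.array([(b[:2]-A)@D,(b[:2]-A)@N-.038,b[2]+GO]); print("  bar by TCP",b.round(4))
        m=(abs(X-b[0])<.02)&(Yy>b[1]-.08)&(Yy<b[1]+.015)&(abs(Z-b[2])<.012)
        if m.sum()>5: print("  bar: x %.4f z95 %.4f n%d y %.4f..%.4f"%(np.median(X[m]),np.percentile(Z[m],95),m.sum(),Yy[m].min(),Yy[m].max()),"dx/dy,dz/dy",np.polyfit(Yy[m],X[m],1)[0].round(3),np.polyfit(Yy[m],Z[m],1)[0].round(3))
        for d in robot.pinpoint(c,"bail")[:5]:
            P=w(s,d["location"])
            if P[2]>.2: print("  bail",round(d["p"],2),((P[:2]-A)@D).round(4),((P[:2]-A)@N).round(4),P[2].round(4))
E
python3 - <<'E'
from h import *
robot.move_linear(tcp([.42,.05,.30],-15),feed=.15,rot=q(-15))
robot.move_linear(tcp([*st(-.225,0),.286],-15),feed=.12)
robot.sleep(.3); print(robot.current_time_s())
meas("pre")
E
```

```text
12.0083
scene arm: y 0.0044 top 0.2656 n99 slope -0.001
  tip: x -0.1517 top 0.2737
  bar by TCP [-2.25e-01  1.00e-04  2.86e-01]
  bar: x -0.2239 z95 0.2919 n112 y -0.0695..0.0151 dx/dy,dz/dy 0.019 0.072
  bail 0.83 -0.229 -0.0 0.2876
top arm: y -0.0022 top 0.2653 n174 slope -0.004
  tip: x -0.1529 top 0.2708
  bar by TCP [-2.25e-01  1.00e-04  2.86e-01]
```

```bash
python3 - <<'E'
from h import *
robot.move_linear(tcp([*st(-.225,.003),.289],-15),feed=.05)
print(robot.move_linear(tcp([*st(-.130,.003),.289],-15),feed=.05,threshold=4),robot.current_contact_force(),robot.current_tcp_pos()[2]+GO)
robot.sleep(.3); print(robot.current_time_s()); meas("over")
s=[cv2.imread(f"pics/over_{c}.png") for c in("scene","top")]
cv2.imwrite("pics/over.png",np.hstack([cv2.resize(s[0][130:330,120:320],(400,400)),cv2.resize(s[1][150:310,380:540],(400,400))]))
E
```

```text
False [-0.67959624  0.78672245 -2.75339949] 0.2890048705324228
14.8083
scene arm: y 0.0049 top 0.2657 n103 slope 0.001
  tip: x -0.1665 top 0.2882
  bar by TCP [-0.13   0.003  0.289]
  bar: x -0.1295 z95 0.2943 n123 y -0.0645..0.0162 dx/dy,dz/dy 0.011 0.056
  bail 0.61 -0.1298 0.0035 0.2937
top arm: y -0.0024 top 0.2658 n27 slope 0.146
  tip: x -0.1655 top 0.2235
  bar by TCP [-0.13   0.003  0.289]
  bail 0.54 0.0005 -0.0014 0.3416
```

View pics/over.png

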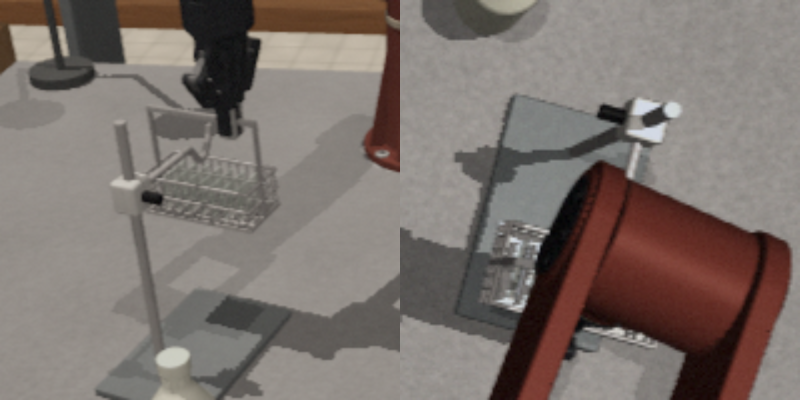

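The crop shows the hook tip passing through the handle window: tip at crop (208,125), under the bar at (205,115) and above the rim. Now I'll lower the bar and feel for the dip.

```bash
python3 - <<'E'
from h import *
f0=robot.current_contact_force()
robot.move_linear(tcp([*st(-.130,.003),.258],-15),feed=.04,threshold=4)
hit=robot.move_linear(tcp([*st(-.130,.003),.238],-15),feed=.012,threshold=2)
print(hit,robot.current_contact_force()-f0,robot.current_tcp_pos()[2]+GO,robot.current_time_s())
meas("seat")
E
```

```text
True [ 2.26990529 -1.11566673  3.399539  ] 0.2435458469780675 17.05
scene arm: y 0.0047 top 0.2659 n102 slope -0.002
  tip: x -0.1397 top 0.2528
  bar by TCP [-0.1294  0.0029  0.2434]
  bar: x -0.1285 z95 0.2507 n138 y -0.0657..0.0176 dx/dy,dz/dy 0.061 0.037
  bail 0.88 -0.1285 0.0001 0.2439
top arm: y -0.0024 top 0.2654 n52 slope 0.009Traceback (most recent call last):
  File "<stdin>", line 6, in <module>
  File "h.py", line 25, in meas
    m=(X>-.17)&(X<-.13)&(abs(Yy)<.02)&(Z>.22)&(Z<.29); print("  tip: x %.4f top %.4f"%(X[m].min(),Z[m].max()))
                                                                                       ~~~~~~~~^^
    return umr_minimum(a, axis, None, out, keepdims, initial, where)
ValueError: zero-size array to reduction operation minimum which has no identity
```

The bar seated at about S+5 mm and the force change equals the basket's weight, so the hook carries it. I'll release gently.

```bash
python3 - <<'E'
from h import *
for o in(.12,.25,.5,.8):
    robot.gripper_to(o); print(o,robot.current_opening().__round__(3),robot.current_contact_force().round(2),robot.current_grasp_force())
robot.sleep(.5)
p=robot.current_tcp_pos()
robot.move_linear([p[0],p[1],p[2]+.12],feed=.06,threshold=4)
p=robot.current_tcp_pos(); print(p)
robot.goto([.42,.15,.36],q(-15))
robot.sleep(2); print(robot.current_time_s())
for c in("scene","top"):
    s=robot.snapshot(c); cv2.imwrite(f"pics/end_{c}.png",s["image"])
    for d in robot.pinpoint(c,"bail"):
        P=w(s,d["location"])
        if P[2]>.2: print(c,d["p"],((P[:2]-A)@D).round(4),((P[:2]-A)@N).round(4),P[2].round(4))
    W=cloud(s); g=W[...,:2]-A; X=g@D; Yy=g@N; Z=W[...,2]
    m=(abs(X+.13)<.012)&(abs(Yy)<.08)&(abs(Yy)>.012)&(abs(Z-.248)<.015)
    print(m.sum(),np.median(X[m]),Yy[m].min(),Yy[m].max(),"dz/dy",np.polyfit(Yy[m],Z[m],1))
s=[cv2.imread(f"pics/end_{c}.png") for c in("scene","top")]
cv2.imwrite("pics/end.png",np.hstack([cv2.resize(s[0][130:330,120:320],(400,400)),cv2.resize(s[1][150:310,380:540],(400,400))]))
E
```

```text
0.12 0.121 [-0.14  0.44 -0.15] 0.0
0.25 0.253 [-0.74  0.28  0.21] 0.0
0.5 0.499 [-0.68 -0.03  0.22] 0.0
0.8 0.801 [-0.44 -0.58  0.49] 0.0
[ 0.5280776  -0.15624758  0.34304361]
24.2917
scene 0.97 -0.1293 0.0014 0.2481
171 -0.12824245340794 -0.0658814867639392 0.07761712834961715 dz/dy [-0.01978137  0.24600396]
top 0.84 -0.1275 -0.0003 0.2435
195 -0.12949016880222095 -0.0686216733769347 0.07104918039891751 dz/dy [-0.03761221  0.24610066]
```

View pics/end.png

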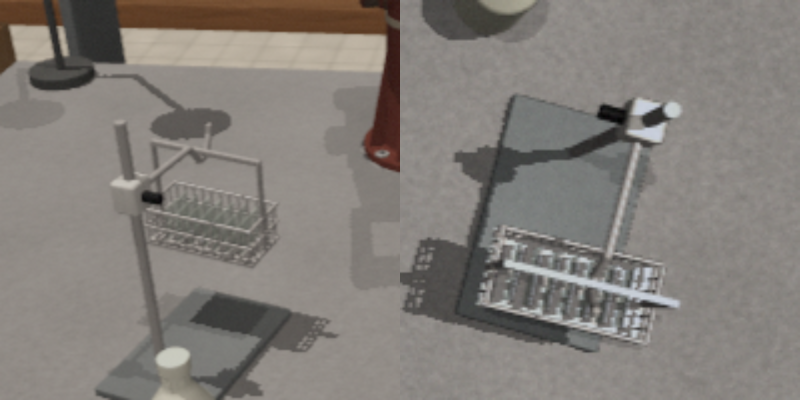

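The basket hangs level in the dip: bar at crop (205,150), middle over the hook, tilt about 0.03 rad, arm clear of it. I'll check that it is still, then hand in.

```bash
python3 - <<'E'
from h import *
robot.sleep(3)
a=[]
for i in range(4):
    a.append(robot.snapshot("scene")["image"][130:330,120:320].astype(int)); robot.sleep(.17)
d=[abs(x-a[0]).mean() for x in a[1:]]; print(d,abs(a[0]-cv2.imread("pics/end_scene.png")[130:330,120:320]).mean())
if max(d)<2: print(robot.sign_off(),robot.current_time_s())
E
```

```text
[np.float64(1.06315), np.float64(1.064575), np.float64(1.0675416666666666)] 1.0547
the job is handed in; nothing more can be done
the job is handed in; nothing more can be done
```

The steel basket hangs level and still in the dip of the drip hook, its bar within a few millimetres of the seat by camera and the arm clear of it, and the job is handed in; no verdict came back.

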